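# Sort vacuum-flask refills and hold the good one down in the jug's sprung cradle

## Robot

A 6-joint arm with a two-finger parallel gripper is mounted at the origin on a cart in front of the work surface, level with it; the furniture and walls round the work are solid. World frame = base frame: x ahead of the robot, y to its left, z up, the work surface at z = 0. Lengths are in m, angles in rad, forces in N, time in s.
With the tool pointing down it reaches from about 0.35 to 0.775 m from the base axis. Payload 5.5 kg.
Tool frame: the origin (TCP) lies at the very end of the fingers, on their centre line; the grasp point (between the pads) lies 19 mm behind it; z points along the fingers, y is the line along which they close (so a half turn about z gives the same grasp; the last joint's range is limited). The gripper opens to 85 mm and grips with 20 to 120 N. Pads are 22 mm wide; open, the fingers measure 114 mm over their backs; the gripper's body (76 mm by 85 mm) begins 54 mm behind the grasp point. The pads swing forward as they close: fully open they stand 13 mm farther back than shut.
Start: joints at [-1.246, 0.313, 0.046, 1.304, 0, 1.431], TCP at [0.258, -0.514, 0.231] pointing down, gripper open.
Joint ranges: [-2.76, 2.76], [-0.86, 1.69], [-1.03, 1.26], [-2.2, 2.34], [-1.47, 1.5], [-3.14, 3.14]. Speed limits (rad/s): [2.57, 2.57, 3.14, 3.14, 3.14, 3.14].

## Interface

Orientations are given as a unit quaternion [w, x, y, z].
In Python, from workcell import get_state, read_camera, hand_in gives the robot as it stands.
- The arm moves only by the tool send_rows, never from a script. Its argument "increments" is a list of rows, each an object of numbers: "dx", "dy", "dz": the shift along the world's x, y, z in units of 25 mm (1.0 is 25 mm); "roll": the turn about the world's z in units of 8 degrees (1.0 is 8 degrees); "claw": the opening, from -1 (shut) to 1 (fully open). In form: [{"dx": .., "dy": .., "dz": .., "roll": .., "claw": ..}, ...]. A call has exactly 5 rows; each row is the pose to reach, as a shift and turn from the pose commanded when the call began; what a row does not reach only later rows make up. A row lasts 1/8 s, in which the tool goes at most 62.5 mm and 10.7 degrees, less where a joint would pass 70% of its speed; a pose out of reach is approached as far as the arm can. A call with a gripper value outside its range is refused whole. The fingers move at their own pace and stop on an object; "grip_force" is the grip in N (left out, the last holds). Time passes only in rows, so rows that repeat a pose let the fingers close, or fill a call up. It gives the time, the measured TCP pose, the force, the opening and the grip force at its end, in the units of the state.
- get_state(): the state, without advancing time (a new reading comes with each control period).
- read_camera(name): name is "scene" or "top" or "wrist"; returns a dict with "image" (480x640x3 uint8, blue, green, red), "fx", "fy", "cx", "cy" (pixels), "dist_coeffs" ([k1, k2, p1, p2, k3] as OpenCV has them; the pictures are not rectified), "world_to_cam" (4x4, takes a point from world to camera coordinates). Camera axes: x right, y up, looking along -z (the intrinsics and any distortion apply to the point x, -y, -z); pixel columns grow to the right and rows downward; lengths in m; the calibration is good to about 2 mm. A picture is of the moment at which its call begins. There is no depth.
- hand_in(): hands the job in; it is judged then, once.
The state is a dict: "clock": time; "joint_pos": joint angles; "qvel": joint speeds; "tau": joint torques, N m; "tcp_pos": TCP position; "orientation": TCP orientation; "wrist_force": force on the tool from outside, world axes, zero at the start; "ft_torque": the same for the moment, N m; "finger_gap": finger opening in m; "grip_force": force on a finger pad.
Only numpy, scipy, OpenCV 4.12 (cv2) and the standard library are available. Lean on these libraries where they do the work, as an engineer would, in place of code of your own. Each camera call takes 0.05 s, during which the arm holds its last target. There are 200 camera calls.

## Task

We are refitting a vacuum jug: of the two glass refills in the cardboard carton, put the failed one (red seal) upright into the round pocket of the red reject nest and let go of it. Then stand the passed one (green seal) in the white sprung ring cradle of the blue jug base and press it straight down until the cradle's top edge is about level with the blue rim, and finish there, still holding it pressed down, so that I can swing the retaining wires over it. They are glass, so set them down and press gently, and leave the other things on the table where they are.

Things in the scene. Friction and masses are not known exactly. Their poses are not given: they have to be found in the camera images.
- refill_red: failed glass refill, silver, 66 mm diameter, 132 mm tall, 0.18 kg; red band round the body 73-83 mm up, red dot on its white top. Foot flat, 40 mm wide; rounded edge up to 24 mm; straight side to 84; shoulder to 100; straight neck 38 mm in diameter from 100 to 130 mm up: grip it there. Origin: centre of the underside, z up its axis. Starts upright in either cell of the carton
- refill_green: passed glass vacuum refill, same shape and size as the other, with a green seal band and a green dot on top. Origin: centre of the underside; z up. Starts upright in the other cell of the carton
- carton: fixed open cardboard carton, 84 x 188 mm, 68 mm high, floor 4 mm thick, a divider across its middle making two cells side by side along its y axis, centres 92 mm apart. The refills' necks and shoulders stand out above it. Origin: centre of the underside
- reject_nest: fixed red tray, 116 mm square, 43 mm high, holding a grey foam block with one round pocket 74 mm in diameter and 34 mm deep in its middle. Origin: centre of the underside
- nest_floor (a point): centre of the floor of the reject pocket, 9 mm above the table, where the red refill's underside comes to stand; z up
- jug_base: fixed blue bottom shell of the vacuum jug, round, 116 mm in diameter, rim 34 mm above the table, with the white sprung ring cradle inside and two steel retaining wires folded down outside on its +x and -x sides (reaching 75 mm from the middle, below 30 mm). Origin: centre of the underside
- cradle_seat (a point): centre of the floor of the white cradle, where the green refill's underside comes to stand; moves with the cradle, 28 mm above the table at rest. The cradle is a cup on three coil springs; its mouth, 70 mm wide, is 18 mm above its floor (46 mm above the table at rest), and narrows downward so that the refill's rounded foot centres itself
- cradle_ring (a joint): how far the sprung cradle is pressed down, m: 0 at rest, 0.012 when its top edge is level with the blue rim, 0.014 at its stop. It takes about 4 N to start it moving and about 16 N at the stop (the refill's weight, about 2 N, does not move it); it springs back when let go
- drink_can: orange drink can standing behind the work, 53 mm diameter, 134 mm tall; leave it
- glue_jar: cream jar with a lid, 56 mm diameter, 70 mm tall; leave it
- tape_roll: roll of masking tape lying flat, 104 mm across, 25 mm high; leave it
- screwdriver: screwdriver with a yellow handle lying on the right, 191 mm long; leave it. Right of it a fixed microwave fills the table from y = -0.37 outward (x 0.40 to 0.80 m), up to 320 mm high with the cord on top: lift the arm over it or keep clear

How it is judged:
On the way, in this order (a step that is already met when the one before it is completed fails the run):
1. the red-sealed refill stands upright in the pocket of the reject nest, let go (horizontal distance between refill_red and nest_floor below 0.007 m and z of refill_red in the frame of nest_floor between -0.005 and 0.006 m and angle between refill_red's own z axis and vertical below 0.12 rad and contact force between the fingers and refill_red below 0.3 N and linear speed of refill_red below 0.02 m/s), for 0.3 s.
2. the green-sealed refill is seated in the sprung cradle and pressed down (horizontal distance between refill_green and cradle_seat below 0.005 m and z of refill_green in the frame of cradle_seat below 0.005 m and angle between refill_green's own z axis and vertical below 0.1 rad and value of joint cradle_ring above 0.009 m and contact force between the fingers and refill_green above 3 N and contact force between jug_base and refill_green above 6 N), for 0.2 s.
At the end, for the whole second after the job is handed in: Red refill upright (7 deg) on the floor of the reject pocket, let go, at rest. Green refill upright (6 deg), centred (5 mm) on the cradle floor, held still by the gripper with the cradle pressed at least 9 mm down (top edge at most 3 mm above the blue rim) (all of step 1 and all of step 2 and linear speed of refill_green below 0.02 m/s); the arm keeps its last pose, push and grip.
It fails at once if a bystander was pushed more than 30 mm (distance of any of drink_can, glue_jar, tape_roll, screwdriver from where it was at the start of the episode above 0.03 m).
It fails at once if a refill was slammed or forced (over 50 N) on the jug base, the nest or the carton (contact force between any of jug_base, reject_nest, carton and refill_red above 50 N or contact force between any of jug_base, reject_nest, carton and refill_green above 50 N).
It fails at once if a refill was tipped over (angle between any of refill_red, refill_green's own z axis and vertical above 0.8 rad).
It also fails if it takes over 58 s, if anything falls off the work surface, if the arm or the gripper's body presses on something with over 40 N, if the wrist force passes 120 N, or if a joint passes its speed limit or range.

## Working session

There is one attempt and no reset: what is moved stays moved. The work goes in short steps, Python scripts to look and compute and a tool call to move; the robot and the scene stay as the last step left them, time stands still between calls to the robot, and variables do not carry over. Pictures are saved under pics/ and viewed, at most 10 in all, crops included, and the job is handed in when it is done.

Besides the shell and the picture viewer there is one more tool, called after ">>>" as name(argument=value, ...), one argument or row to a line, values as JSON. send_rows: Moves the arm, as the interface text tells. Its arguments: {"type":"object","properties":{"increments":{"type":"array","items":{"type":"object","properties":{"dx":{"type":"number"},"dy":{"type":"number"},"dz":{"type":"number"},"roll":{"type":"number"},"claw":{"type":"number"}}}},"grip_force":{"type":"number"}},"required":["increments"]}

```bash
ls; mkdir -p pics
cat > h.py <<'E'
import numpy as np, cv2
from workcell import get_state, read_camera, hand_in
def cam(n):
    c=read_camera(n); return c
def K(c): return np.array([[c['fx'],0,c['cx']],[0,c['fy'],c['cy']],[0,0,1.]])
def px2w(c,u,v,z):
    p=cv2.undistortPoints(np.array([[[u,v]]],float),K(c),np.array(c['dist_coeffs'],float))[0,0]
    M=np.linalg.inv(np.array(c['world_to_cam'])); d=M[:3,:3]@np.array([p[0],-p[1],-1]); o=M[:3,3]
    return o+d*(z-o[2])/d[2]
def w2px(c,P):
    M=np.array(c['world_to_cam']); q=M[:3,:3]@np.array(P)+M[:3,3]
    q=np.array([[q[0],-q[1],-q[2]]])
    return cv2.projectPoints(q,np.zeros(3),np.zeros(3),K(c),np.array(c['dist_coeffs'],float))[0][0,0]
E
python3 - <<'E'
from h import *
for n in ("top","scene"):
    c=cam(n); cv2.imwrite(f'pics/{n}0.png',c['image']); print(n,np.linalg.inv(c['world_to_cam'])[:3,3],c['fx'])
print(get_state())
E
```

```text
pics
top [0.47119922 0.00719056 1.0573827 ] 528.9394759679251
scene [ 1.2840809  -0.47817448  1.06019671] 621.3334897988332
{'clock': 0.1, 'joint_pos': array([-1.24562278e+00,  3.13956739e-01,  4.50833121e-02,  1.30362290e+00,
       -2.68537342e-06,  1.43119630e+00]), 'qvel': array([-0.00050795, -0.0032539 ,  0.00144466, -0.00060386,  0.00080026,
        0.00280968]), 'tau': array([ 1.82174281e-03, -4.81729174e+01,  2.99241990e+01,  1.28506799e-02,
       -1.58826138e-04, -1.47849136e-05]), 'tcp_pos': array([ 0.25756582, -0.51356091,  0.23047638]), 'orientation': array([-8.46218819e-04,  9.73119137e-01,  2.30300724e-01, -8.00924982e-05]), 'wrist_force': array([-0.45762749, -0.52721718, -0.24193873]), 'ft_torque': array([ 0.00541262,  0.0389663 , -0.01587366]), 'grip_force': 0.0, 'finger_gap': 0.08555878749971904}
```

View pics/top0.png

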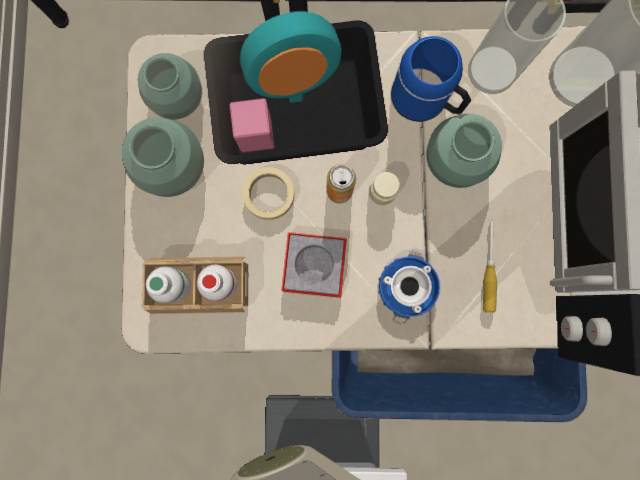

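View pics/scene0.png

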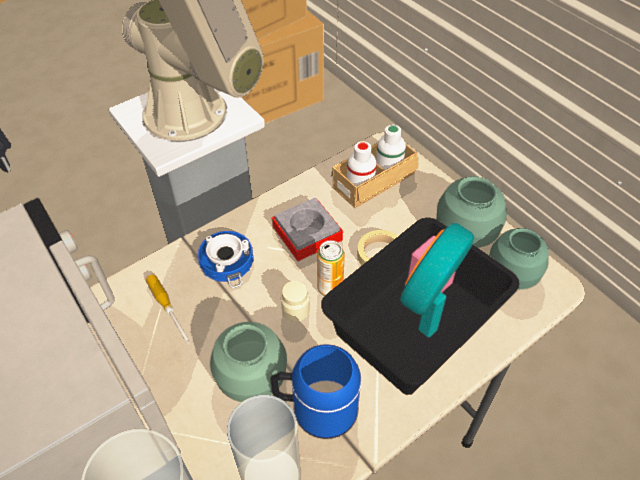

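The top view shows the green refill at about (157,284) and the red one at about (209,282). The nest is near (315,264) and the jug base near (409,287). I'll enlarge these to measure them.

Run:
```python
import cv2,numpy as np
i=cv2.imread('pics/top0.png')
a=cv2.resize(i[250:320,135:255],None,fx=6,fy=6,interpolation=cv2.INTER_CUBIC)[:300*2]
b=cv2.resize(i[225:325,278:444],None,fx=4.8,fy=4.8,interpolation=cv2.INTER_CUBIC)
cv2.imwrite('pics/a.png',a);cv2.imwrite('pics/b.png',b)
h=i.astype(int);B,G,R=h[...,0],h[...,1],h[...,2]
for n,m in (('red',(R-G>90)&(R-B>90)),('green',(G-R>40)&(G-B>10))):
    m=m.astype(np.uint8); m[:250]=0;m[320:]=0;m[:,:140]=0;m[:,250:]=0
    k,l,s,c=cv2.connectedComponentsWithStats(m); print(n,[(s[j,4],c[j].round(1)) for j in range(1,k) if s[j,4]>15])
```

```text
red [(np.int32(139), array([208.8, 281.2]))]
green [(np.int32(125), array([155.7, 283.4]))]
```

View pics/a.png

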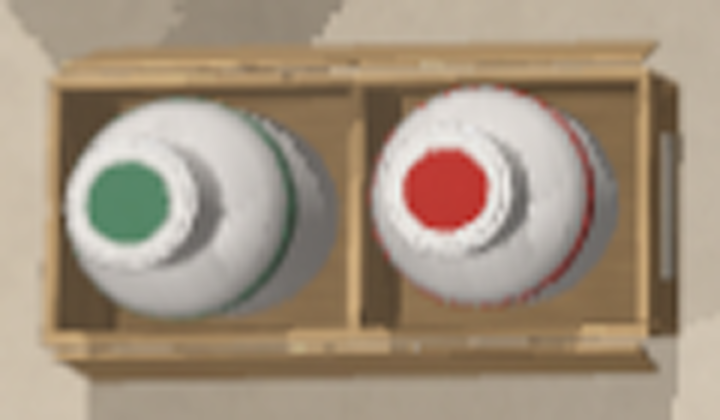

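View pics/b.png

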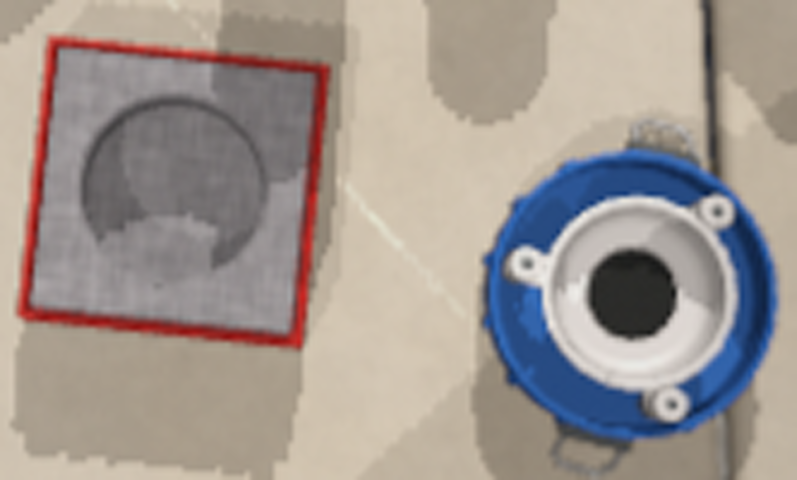

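The crops show the nest corners at crop (52,40), (327,68), (299,345) and (22,317). The white ring centre is at (640,293) and the dark seat hole at (632,294).

Run:
```python
from h import *
c=cam('top')
f=lambda x,y:(278+(x+.5)/4.8-.5,225+(y+.5)/4.8-.5)
print('red',px2w(c,208.8,281.2,.132),'green',px2w(c,155.7,283.4,.132))
print('nest',[px2w(c,*f(*p),.043).round(4) for p in((52,40),(327,68),(299,345),(22,317))],px2w(c,*f(175,192.5),.043))
print('jug rim',px2w(c,*f(632,295),.034),'ring',px2w(c,*f(640.5,293.5),.046),'hole',px2w(c,*f(632,294),.028))
g=lambda x,y:(135+(x+.5)/6-.5,250+(y+.5)/6-.5)
print('carton',[px2w(c,*g(*p),.068).round(4) for p in((58,83),(645,78),(645,332),(48,335))])
# scene cross-check
s=cam('scene');h=s['image'].astype(int);B,G,R=h[...,0],h[...,1],h[...,2]
for n,m in (('red',(R-G>90)&(R-B>90)),('green',(G-R>40)&(G-B>10))):
    m=m.astype(np.uint8); m[:120]=0;m[152:]=0;m[:,:345]=0;m[:,410:]=0
    k,l,st,ce=cv2.connectedComponentsWithStats(m)
    j=1+np.argmax(st[1:,4]); print(n,st[j],ce[j],px2w(s,*ce[j],.132))
```

```text
red [0.50281594 0.20388172 0.132     ] green [0.49796662 0.29606303 0.132     ]
nest [array([0.6008, 0.0722, 0.043 ]), array([ 0.5907, -0.0386,  0.043 ]), array([ 0.4798, -0.0283,  0.043 ]), array([0.4895, 0.082 , 0.043 ])] [0.53984818 0.02181915 0.043     ]
jug rim [ 0.50160025 -0.16182808  0.034     ] ring [ 0.50188153 -0.16320692  0.046     ] hole [ 0.50218047 -0.16282189  0.028     ]
carton [array([0.5369, 0.3391, 0.068 ]), array([0.5405, 0.1564, 0.068 ]), array([0.4618, 0.1541, 0.068 ]), array([0.4589, 0.3383, 0.068 ])]
red [358 143  10   7  57] [362.42105263 145.85964912] [0.49914346 0.20389743 0.132     ]
green [389 126   9   6  44] [392.86363636 128.59090909] [0.49427411 0.29643503 0.132     ]
```

>>> send_rows(
  increments=[
    {"dx": 0.4,"dy": 1.2,"dz": 0.6,"roll": 1,"claw": 1},
    {"dx": 1.1,"dy": 3.4,"dz": 1,"roll": 2,"claw": 1},
    {"dx": 1.9,"dy": 5.6,"dz": 1,"roll": 3,"claw": 1},
    {"dx": 2.6,"dy": 7.8,"dz": 1,"roll": 4,"claw": 1},
    {"dx": 3.4,"dy": 10,"dz": 1,"roll": 5,"claw": 1},
  ],
)

```text
clock: 0.82
tcp_pos: [0.3429, -0.2623, 0.2563]
orientation: [0.0, 0.835, 0.551, 0.0]
wrist_force: [1.9, -1.0, 0.4]
finger_gap: 0.0854
grip_force: 0.0
```

>>> send_rows(
  increments=[
    {"dx": 0.75,"dy": 2.2,"roll": 1,"claw": 1},
    {"dx": 1.5,"dy": 4.4,"roll": 2,"claw": 1},
    {"dx": 2.2,"dy": 6.6,"roll": 2.9,"claw": 1},
    {"dx": 3,"dy": 8.8,"roll": 2.9,"claw": 1},
    {"dx": 3.7,"dy": 11,"roll": 2.9,"claw": 1},
  ],
)

```text
schema error: expected keys dx, dy, dz, roll, claw
```

>>> send_rows(
  increments=[
    {"dx": 0.75,"dy": 2,"claw": 1},
    {"dx": 1.5,"dy": 4,"claw": 1},
    {"dx": 2.2,"dy": 6,"claw": 1},
    {"dx": 2.6,"dy": 7.7,"claw": 1},
    {"dx": 2.6,"dy": 7.7,"claw": 1},
  ],
)

```text
schema error: expected keys dx, dy, dz, roll, claw
```

>>> send_rows(
  increments=[
    {"dx": 0.75,"dy": 2.2,"dz": 0,"roll": 1,"claw": 1},
    {"dx": 1.5,"dy": 4.4,"dz": 0,"roll": 2,"claw": 1},
    {"dx": 2.2,"dy": 6.6,"dz": 0,"roll": 2.9,"claw": 1},
    {"dx": 3,"dy": 8.8,"dz": 0,"roll": 2.9,"claw": 1},
    {"dx": 3.7,"dy": 11,"dz": 0,"roll": 2.9,"claw": 1},
  ],
)

```text
clock: 1.45
tcp_pos: [0.4356, 0.0128, 0.2564]
orientation: [0.0, 0.708, 0.706, 0.0]
wrist_force: [0.7, -0.1, 0.4]
finger_gap: 0.0858
grip_force: 0.0
```

>>> send_rows(
  increments=[
    {"dx": 0.75,"dy": 2,"dz": 0,"roll": 0,"claw": 1},
    {"dx": 1.5,"dy": 4,"dz": 0,"roll": 0,"claw": 1},
    {"dx": 2.2,"dy": 6,"dz": 0,"roll": 0,"claw": 1},
    {"dx": 2.6,"dy": 7.7,"dz": 0,"roll": 0,"claw": 1},
    {"dx": 2.6,"dy": 7.7,"dz": 0,"roll": 0,"claw": 1},
  ],
)

```text
clock: 2.08
tcp_pos: [0.5003, 0.206, 0.2555]
orientation: [-0.0, 0.707, 0.708, -0.0]
wrist_force: [-0.0, 0.5, -1.0]
finger_gap: 0.0853
grip_force: 0.0
```

Run:
```python
from h import *
s=get_state(); print(s['tcp_pos'],s['orientation'],s['joint_pos'])
c=cam('wrist'); cv2.imwrite('pics/w1.png',c['image'])
print(np.array(c['world_to_cam']).round(3),c['fx'],w2px(c,[.501,.204,.132+.004]),w2px(c,[.496,.296,.136]))
```

```text
[0.50031894 0.20599711 0.25554097] [-2.96667643e-04  7.06653734e-01  7.07559446e-01 -2.05129563e-04] [2.42013043e-01 2.41725713e-01 8.89713580e-03 1.33862588e+00
 2.95332881e-04 1.81152840e+00]
[[ 1.     0.001 -0.001 -0.499]
 [-0.002  0.95  -0.313 -0.147]
 [ 0.     0.313  0.95  -0.468]
 [ 0.     0.     0.     1.   ]] 362.9799039158508 [325.79691314 238.10820103] [318.94452633 108.93989344]
```

View pics/w1.png

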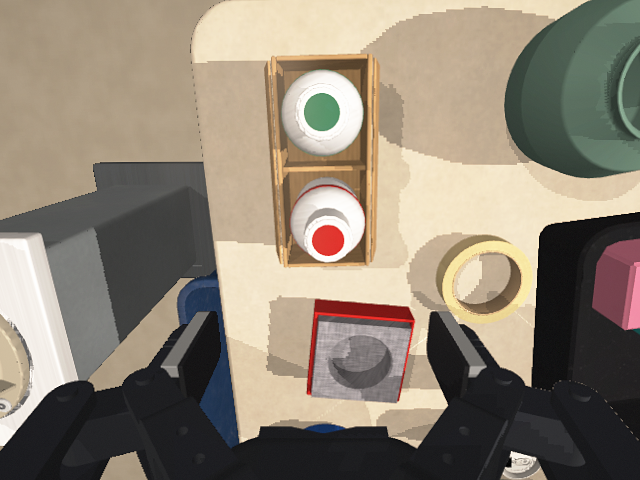

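The wrist view puts the red dot at (328,240) and the green dot at (322,112). Both are within about 2 mm of the top-camera estimate, so I'll descend on the red refill.

>>> send_rows(
  increments=[
    {"dx": 0.1,"dy": -0.1,"dz": -1.5,"roll": 0,"claw": 1},
    {"dx": 0.1,"dy": -0.1,"dz": -3,"roll": 0,"claw": 1},
    {"dx": 0.1,"dy": -0.1,"dz": -4.5,"roll": 0,"claw": 1},
    {"dx": 0.1,"dy": -0.1,"dz": -5.5,"roll": 0,"claw": 1},
    {"dx": 0.1,"dy": -0.1,"dz": -6,"roll": 0,"claw": 1},
  ],
  grip_force=45,
)

```text
clock: 2.75
tcp_pos: [0.5016, 0.1994, 0.105]
orientation: [-0.0, 0.709, 0.705, -0.001]
wrist_force: [0.0, -0.1, 0.2]
finger_gap: 0.0855
grip_force: 0.0
```

>>> send_rows(
  increments=[
    {"dx": 0,"dy": 0,"dz": 0,"roll": 0,"claw": 0.4},
    {"dx": 0,"dy": 0,"dz": 0,"roll": 0,"claw": 0},
    {"dx": 0,"dy": 0,"dz": 0,"roll": 0,"claw": -0.5},
    {"dx": 0,"dy": 0,"dz": 0,"roll": 0,"claw": -1},
    {"dx": 0,"dy": 0,"dz": 0,"roll": 0,"claw": -1},
  ],
  grip_force=45,
)

```text
clock: 3.38
tcp_pos: [0.5039, 0.2012, 0.1079]
orientation: [0.001, 0.708, 0.706, 0.001]
wrist_force: [-0.6, -0.1, 5.5]
finger_gap: 0.0366
grip_force: 45.6
```

>>> send_rows(
  increments=[
    {"dx": 0,"dy": 0,"dz": 0.3,"roll": 0,"claw": -1},
    {"dx": 0,"dy": 0,"dz": 1,"roll": 0,"claw": -1},
    {"dx": 0,"dy": 0,"dz": 2,"roll": 0,"claw": -1},
    {"dx": 0,"dy": 0,"dz": 3,"roll": 0,"claw": -1},
    {"dx": 0,"dy": 0,"dz": 4,"roll": 0,"claw": -1},
  ],
)

```text
clock: 4.0
tcp_pos: [0.5022, 0.2009, 0.2069]
orientation: [-0.0, 0.708, 0.706, -0.0]
wrist_force: [1.0, 0.3, -2.0]
finger_gap: 0.0368
grip_force: 45.4
```

Run:
```python
from h import *
s=get_state(); print(s['tcp_pos'],s['wrist_force'],s['finger_gap'])
c=cam('wrist'); cv2.imwrite('pics/w2.png',c['image'])
for x,y in((.6008,.0722),(.5907,-.0386),(.4798,-.0283),(.4895,.082)): print(w2px(c,[x,y,.043]))
```

```text
[0.50216565 0.20091711 0.20693111] [ 1.04552089  0.31630572 -1.99305683] 0.03680712811428918
[425.08103988 347.03063234]
[406.61554517 434.38505156]
[304.23071175 427.29386836]
[311.95061301 338.77213172]
```

View pics/w2.png

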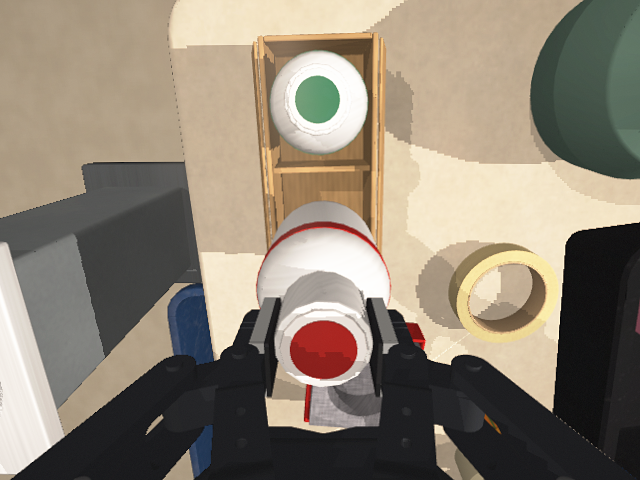

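>>> send_rows(
  increments=[
    {"dx": 0.2,"dy": -1.2,"dz": 0.2,"roll": 0,"claw": -1},
    {"dx": 0.6,"dy": -3,"dz": 0.2,"roll": 0,"claw": -1},
    {"dx": 1,"dy": -5,"dz": 0.2,"roll": 0,"claw": -1},
    {"dx": 1.4,"dy": -6.5,"dz": 0.2,"roll": 0,"claw": -1},
    {"dx": 1.5,"dy": -7.2,"dz": 0,"roll": 0,"claw": -1},
  ],
)

```text
clock: 4.68
tcp_pos: [0.5406, 0.0191, 0.2059]
orientation: [0.0, 0.709, 0.705, 0.0]
wrist_force: [-0.3, 0.7, -2.2]
finger_gap: 0.0364
grip_force: 45.4
```

>>> send_rows(
  increments=[
    {"dx": 0,"dy": 0,"dz": 0,"roll": 0,"claw": -1},
    {"dx": 0,"dy": 0,"dz": -0.5,"roll": 0,"claw": -1},
    {"dx": 0,"dy": 0,"dz": -1,"roll": 0,"claw": -1},
    {"dx": 0,"dy": 0,"dz": -1.5,"roll": 0,"claw": -1},
    {"dx": 0,"dy": 0,"dz": -1.5,"roll": 0,"claw": -1},
  ],
)

```text
clock: 5.3
tcp_pos: [0.539, 0.0216, 0.1672]
orientation: [-0.001, 0.708, 0.706, -0.001]
wrist_force: [-0.0, 0.6, -1.7]
finger_gap: 0.0364
grip_force: 45.4
```

Run:
```python
from h import *
s=get_state(); print(s['tcp_pos'],s['wrist_force'],s['orientation'])
for n in('wrist','top','scene'):
    c=cam(n);h=c['image'].astype(int);B,G,R=h[...,0],h[...,1],h[...,2]
    if n!='wrist': continue
    m=((R-G>90)&(R-B>90)).astype(np.uint8);k,l,st,ce=cv2.connectedComponentsWithStats(m)
    j=1+np.argmax(st[1:,4]); print(n,st[j],ce[j],px2w(c,*ce[j],s['tcp_pos'][2]+.029))
    cv2.imwrite('pics/w3.png',c['image'])
cv2.imwrite('pics/s3.png',cv2.resize(c['image'][150:290,240:400],None,fx=5,fy=4.2,interpolation=cv2.INTER_CUBIC))
```

```text
[0.53903624 0.02160761 0.1671817 ] [-0.01626481  0.61658836 -1.71447423] [-0.00116089  0.70783733  0.70637393 -0.00091467]
wrist [ 290  321   67   58 3024] [323.08664021 349.42030423] [0.53785139 0.02380177 0.1961817 ]
```

View pics/s3.png

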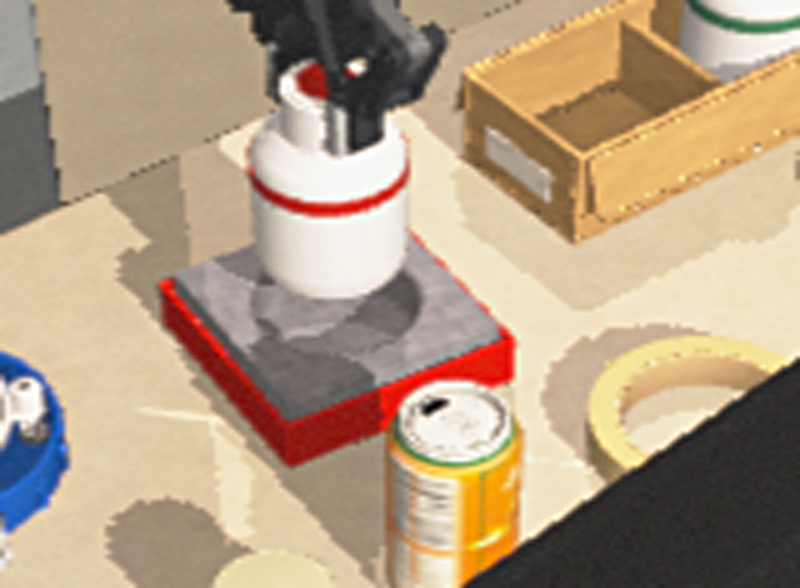

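The scene crop shows the red refill upright, held centrally over the pocket. I'll lower it, slowly at the end.

>>> send_rows(
  increments=[
    {"dx": 0.03,"dy": -0.03,"dz": -0.5,"roll": 0,"claw": -1},
    {"dx": 0.03,"dy": -0.03,"dz": -1,"roll": 0,"claw": -1},
    {"dx": 0.03,"dy": -0.03,"dz": -1.5,"roll": 0,"claw": -1},
    {"dx": 0.03,"dy": -0.03,"dz": -1.8,"roll": 0,"claw": -1},
    {"dx": 0.03,"dy": -0.03,"dz": -1.9,"roll": 0,"claw": -1},
  ],
)

```text
clock: 6.08
tcp_pos: [0.5405, 0.0202, 0.1205]
orientation: [-0.0, 0.708, 0.706, -0.0]
wrist_force: [-0.4, 0.4, -2.2]
finger_gap: 0.0368
grip_force: 45.4
```

>>> send_rows(
  increments=[
    {"dx": 0,"dy": 0,"dz": -0.05,"roll": 0,"claw": -1},
    {"dx": 0,"dy": 0,"dz": -0.1,"roll": 0,"claw": -1},
    {"dx": 0,"dy": 0,"dz": -0.15,"roll": 0,"claw": -1},
    {"dx": 0,"dy": 0,"dz": -0.2,"roll": 0,"claw": -1},
    {"dx": 0,"dy": 0,"dz": -0.2,"roll": 0,"claw": -1},
  ],
)

```text
clock: 6.7
tcp_pos: [0.5409, 0.0202, 0.1163]
orientation: [0.0, 0.708, 0.706, 0.0]
wrist_force: [-0.0, 1.0, -1.9]
finger_gap: 0.0365
grip_force: 45.4
```

>>> send_rows(
  increments=[
    {"dx": 0,"dy": 0,"dz": -0.04,"roll": 0,"claw": -1},
    {"dx": 0,"dy": 0,"dz": -0.08,"roll": 0,"claw": -1},
    {"dx": 0,"dy": 0,"dz": -0.12,"roll": 0,"claw": -1},
    {"dx": 0,"dy": 0,"dz": -0.15,"roll": 0,"claw": -1},
    {"dx": 0,"dy": 0,"dz": -0.15,"roll": 0,"claw": -1},
  ],
)

```text
clock: 7.32
tcp_pos: [0.541, 0.0202, 0.1129]
orientation: [0.0, 0.708, 0.706, 0.0]
wrist_force: [-1.0, -0.1, 1.8]
finger_gap: 0.0367
grip_force: 45.9
```

>>> send_rows(
  increments=[
    {"dx": 0,"dy": 0,"dz": 0,"roll": 0,"claw": -0.2},
    {"dx": 0,"dy": 0,"dz": 0,"roll": 0,"claw": 0.2},
    {"dx": 0,"dy": 0,"dz": 0,"roll": 0,"claw": 0.6},
    {"dx": 0,"dy": 0,"dz": 0,"roll": 0,"claw": 1},
    {"dx": 0,"dy": 0,"dz": 0,"roll": 0,"claw": 1},
  ],
)

```text
clock: 7.95
tcp_pos: [0.541, 0.0202, 0.1125]
orientation: [0.0, 0.708, 0.706, 0.0]
wrist_force: [0.1, 0.3, 0.7]
finger_gap: 0.0853
grip_force: 0.0
```

>>> send_rows(
  increments=[
    {"dx": 0,"dy": 0,"dz": 0.5,"roll": 0,"claw": 1},
    {"dx": 0,"dy": 0,"dz": 1.5,"roll": 0,"claw": 1},
    {"dx": 0,"dy": 0,"dz": 2.5,"roll": 0,"claw": 1},
    {"dx": 0,"dy": 0,"dz": 4,"roll": 0,"claw": 1},
    {"dx": 0,"dy": 0,"dz": 5.5,"roll": 0,"claw": 1},
  ],
)

```text
clock: 8.57
tcp_pos: [0.5409, 0.0202, 0.2521]
orientation: [0.0, 0.708, 0.706, 0.0]
wrist_force: [0.8, -0.4, -0.0]
finger_gap: 0.0855
grip_force: 0.0
```

Run:
```python
from h import *
s=get_state(); print(s['tcp_pos'],s['wrist_force'])
c=cam('wrist');h=c['image'].astype(int);B,G,R=h[...,0],h[...,1],h[...,2]
m=((R-G>90)&(R-B>90)).astype(np.uint8);m[:, :200]=0;k,l,st,ce=cv2.connectedComponentsWithStats(m)
for j in range(1,k):
    if st[j,4]>80: print(st[j],ce[j],px2w(c,*ce[j],.141))
cv2.imwrite('pics/w4.png',c['image'])
c=cam('scene'); cv2.imwrite('pics/s4.png',c['image'][100:340,150:470])
```

```text
[0.54091442 0.02023933 0.25210199] [ 0.80372205 -0.37144134 -0.02382936]
[ 266  142  123  121 1224] [326.83006536 182.81862745] [0.54240367 0.06128983 0.141     ]
[307 222  33  32 841] [322.84661118 237.22235434] [0.53950609 0.02153151 0.141     ]
```

View pics/s4.png

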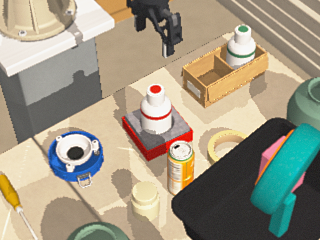

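The red refill stands upright in the pocket, its dot at (0.5395, 0.0215). Next is the green one.

>>> send_rows(
  increments=[
    {"dx": -0.3,"dy": 2,"dz": 0,"roll": 0,"claw": 1},
    {"dx": -0.6,"dy": 4.2,"dz": 0,"roll": 0,"claw": 1},
    {"dx": -1,"dy": 6.4,"dz": 0,"roll": 0,"claw": 1},
    {"dx": -1.4,"dy": 8.6,"dz": 0,"roll": 0,"claw": 1},
    {"dx": -1.7,"dy": 10.5,"dz": 0,"roll": 0,"claw": 1},
  ],
)

```text
clock: 9.3
tcp_pos: [0.4977, 0.2846, 0.2501]
orientation: [0.0, 0.708, 0.706, 0.0]
wrist_force: [0.2, 0.5, 0.6]
finger_gap: 0.0855
grip_force: 0.0
```

>>> send_rows(
  increments=[
    {"dx": 0,"dy": 0.5,"dz": 0,"roll": 0,"claw": 1},
    {"dx": 0,"dy": 0.5,"dz": 0,"roll": 0,"claw": 1},
    {"dx": 0,"dy": 0.5,"dz": 0,"roll": 0,"claw": 1},
    {"dx": 0,"dy": 0.5,"dz": 0,"roll": 0,"claw": 1},
    {"dx": 0,"dy": 0.5,"dz": 0,"roll": 0,"claw": 1},
  ],
)

```text
clock: 9.93
tcp_pos: [0.4989, 0.2942, 0.2502]
orientation: [0.0, 0.709, 0.705, 0.0]
wrist_force: [-0.0, -0.4, 1.0]
finger_gap: 0.0851
grip_force: 0.0
```

Run:
```python
from h import *
s=get_state(); print(s['tcp_pos'],s['orientation'])
c=cam('wrist');h=c['image'].astype(int);B,G,R=h[...,0],h[...,1],h[...,2]
m=((G-R>40)&(G-B>10)).astype(np.uint8);k,l,st,ce=cv2.connectedComponentsWithStats(m)
for j in range(1,k):
    if st[j,4]>80: print(st[j],ce[j],px2w(c,*ce[j],.136))
```

```text
[0.49885609 0.29423556 0.25022937] [9.16613170e-05 7.08724537e-01 7.05485304e-01 9.06059711e-05]
[308 223  32  31 789] [323.34220532 237.87579214] [0.49774136 0.29405408 0.136     ]
```

>>> send_rows(
  increments=[
    {"dx": -0.04,"dy": 0,"dz": -1.5,"roll": 0,"claw": 1},
    {"dx": -0.04,"dy": 0,"dz": -3,"roll": 0,"claw": 1},
    {"dx": -0.04,"dy": 0,"dz": -4.5,"roll": 0,"claw": 1},
    {"dx": -0.04,"dy": 0,"dz": -5.3,"roll": 0,"claw": 1},
    {"dx": -0.04,"dy": 0,"dz": -5.75,"roll": 0,"claw": 1},
  ],
  grip_force=60,
)

```text
clock: 10.6
tcp_pos: [0.497, 0.2946, 0.1051]
orientation: [-0.0, 0.708, 0.706, -0.001]
wrist_force: [-1.5, -0.5, 0.3]
finger_gap: 0.0851
grip_force: 0.0
```

>>> send_rows(
  increments=[
    {"dx": 0,"dy": 0,"dz": 0,"roll": 0,"claw": 0.4},
    {"dx": 0,"dy": 0,"dz": 0,"roll": 0,"claw": 0},
    {"dx": 0,"dy": 0,"dz": 0,"roll": 0,"claw": -0.5},
    {"dx": 0,"dy": 0,"dz": 0,"roll": 0,"claw": -1},
    {"dx": 0,"dy": 0,"dz": 0,"roll": 0,"claw": -1},
  ],
  grip_force=60,
)

```text
clock: 11.22
tcp_pos: [0.4986, 0.2957, 0.1079]
orientation: [0.001, 0.708, 0.706, 0.001]
wrist_force: [0.1, -0.4, 6.5]
finger_gap: 0.0365
grip_force: 60.4
```

>>> send_rows(
  increments=[
    {"dx": 0,"dy": 0,"dz": 0.3,"roll": 0,"claw": -1},
    {"dx": 0,"dy": 0,"dz": 1,"roll": 0,"claw": -1},
    {"dx": 0,"dy": 0,"dz": 2.5,"roll": 0,"claw": -1},
    {"dx": 0,"dy": 0,"dz": 4.5,"roll": 0,"claw": -1},
    {"dx": 0,"dy": 0,"dz": 6.5,"roll": 0,"claw": -1},
  ],
)

```text
clock: 11.85
tcp_pos: [0.4967, 0.2949, 0.2699]
orientation: [-0.0, 0.708, 0.706, -0.001]
wrist_force: [0.7, -0.4, -1.2]
finger_gap: 0.0365
grip_force: 60.5
```

>>> send_rows(
  increments=[
    {"dx": 0,"dy": -1,"dz": 0.6,"roll": 0,"claw": -1},
    {"dx": 0,"dy": -2.8,"dz": 0.8,"roll": 0,"claw": -1},
    {"dx": 0,"dy": -5,"dz": 0.8,"roll": 0,"claw": -1},
    {"dx": 0,"dy": -7.2,"dz": 0.8,"roll": 0,"claw": -1},
    {"dx": 0.1,"dy": -9.4,"dz": 0.8,"roll": 0,"claw": -1},
  ],
)

```text
clock: 12.48
tcp_pos: [0.4992, 0.0587, 0.2887]
orientation: [-0.0, 0.708, 0.706, -0.0]
wrist_force: [0.8, 0.1, -2.6]
finger_gap: 0.0364
grip_force: 60.7
```

>>> send_rows(
  increments=[
    {"dx": 0,"dy": -2,"dz": 0,"roll": 0,"claw": -1},
    {"dx": 0,"dy": -4,"dz": 0,"roll": 0,"claw": -1},
    {"dx": 0,"dy": -6,"dz": 0,"roll": 0,"claw": -1},
    {"dx": 0,"dy": -7.7,"dz": 0,"roll": 0,"claw": -1},
    {"dx": 0.1,"dy": -8.8,"dz": 0,"roll": 0,"claw": -1},
  ],
)

```text
clock: 13.1
tcp_pos: [0.5017, -0.1616, 0.2885]
orientation: [-0.001, 0.709, 0.705, -0.0]
wrist_force: [0.7, 0.1, -3.1]
finger_gap: 0.0361
grip_force: 60.7
```

>>> send_rows(
  increments=[
    {"dx": 0,"dy": -0.1,"dz": -0.5,"roll": 0,"claw": -1},
    {"dx": 0,"dy": -0.1,"dz": -2,"roll": 0,"claw": -1},
    {"dx": 0,"dy": -0.1,"dz": -3.5,"roll": 0,"claw": -1},
    {"dx": 0,"dy": -0.1,"dz": -4.5,"roll": 0,"claw": -1},
    {"dx": 0,"dy": -0.1,"dz": -4.5,"roll": 0,"claw": -1},
  ],
)

```text
clock: 13.72
tcp_pos: [0.5003, -0.1602, 0.1737]
orientation: [-0.003, 0.708, 0.706, -0.001]
wrist_force: [-0.2, -0.4, -1.9]
finger_gap: 0.0361
grip_force: 60.6
```

Run:
```python
from h import *
s=get_state(); t=s['tcp_pos'];print(t,s['orientation'],s['wrist_force'])
c=cam('wrist');h=c['image'].astype(int);B,G,R=h[...,0],h[...,1],h[...,2]
m=((G-R>40)&(G-B>10)).astype(np.uint8);k,l,st,ce=cv2.connectedComponentsWithStats(m)
j=1+np.argmax(st[1:,4]);print(st[j],ce[j],px2w(c,*ce[j],t[2]+.028))
a=c['image']
s=cam('scene');b=s['image'][130:310,150:330]
cv2.imwrite('pics/w5.png',np.hstack([cv2.resize(a,(400,300)),cv2.resize(b,(400,300+0))]))
for p in((.502,-.163,.034),): print(w2px(s,p))
```

```text
[ 0.50025236 -0.16018929  0.17371982] [-0.0030295   0.70775267  0.70645332 -0.00083336] [-0.21810942 -0.38001555 -1.89059066]
[314 233  69  32 119] [356.39495798 243.44537815] [ 0.51026806 -0.1176984   0.20171982]
[225.27999786 250.56879635]
```

View pics/w5.png

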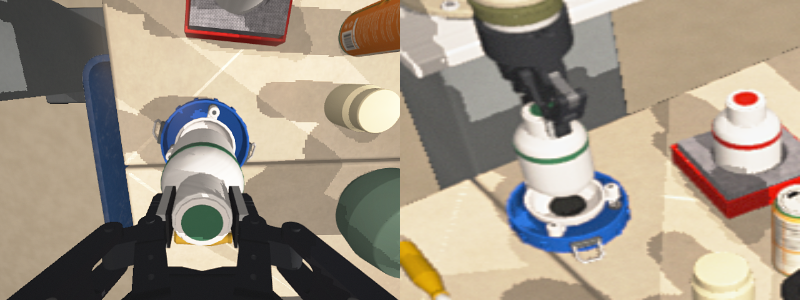

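The green refill is upright over the cradle and roughly centred. I'll lower to just above the seat and let it settle.

>>> send_rows(
  increments=[
    {"dx": 0,"dy": 0,"dz": -0.3,"roll": 0,"claw": -1},
    {"dx": 0,"dy": 0,"dz": -0.6,"roll": 0,"claw": -1},
    {"dx": 0,"dy": 0,"dz": -0.9,"roll": 0,"claw": -1},
    {"dx": 0,"dy": 0,"dz": -1,"roll": 0,"claw": -1},
    {"dx": 0,"dy": 0,"dz": -1,"roll": 0,"claw": -1},
  ],
)

```text
clock: 14.45
tcp_pos: [0.5023, -0.1622, 0.151]
orientation: [-0.0, 0.708, 0.706, -0.0]
wrist_force: [0.0, -0.0, -2.5]
finger_gap: 0.0363
grip_force: 60.6
```

Run:
```python
from h import *
s=get_state(); t=s['tcp_pos'];print(t,s['orientation'],s['wrist_force'])
c=cam('wrist');h=c['image'].astype(int);B,G,R=h[...,0],h[...,1],h[...,2]
m=((G-R>20)&(R<120)).astype(np.uint8);m[:300]=0;m[:,:250]=0;m[:,390:]=0;k,l,st,ce=cv2.connectedComponentsWithStats(m)
j=1+np.argmax(st[1:,4]);print(st[j],ce[j],px2w(c,*ce[j],t[2]+.028))
# jug rim blue ellipse in top view not hidden? centroid check in wrist view via predicted rim left/right
b=((B-R>60)&(B-G>40)).astype(np.uint8); b[:, :230]=0; b[:, 430:]=0
ys,xs=np.nonzero(b); print('blue wrist x',xs.min(),xs.max(),'y',ys.min())
for p in((.444,-.163,.034),(.560,-.163,.034),(.502,-.105,.034)): print(w2px(c,p))
```

```text
[ 0.50232328 -0.16223085  0.15104129] [-2.38323547e-04  7.08166267e-01  7.06045663e-01 -5.86853408e-05] [ 0.0027027  -0.01885448 -2.48914812]
[ 290  328   67   57 2980] [322.90604027 356.12281879] [ 0.50098163 -0.1636815   0.17904129]
blue wrist x 248 401 y 157
[247.15190093 237.7219937 ]
[401.88396076 237.33145938]
[324.35722899 158.42343332]
```

>>> send_rows(
  increments=[
    {"dx": 0,"dy": 0,"dz": -0.2,"roll": 0,"claw": -1},
    {"dx": 0,"dy": 0,"dz": -0.4,"roll": 0,"claw": -1},
    {"dx": 0,"dy": 0,"dz": -0.5,"roll": 0,"claw": -1},
    {"dx": 0,"dy": 0,"dz": -0.6,"roll": 0,"claw": -1},
    {"dx": 0,"dy": 0,"dz": -0.68,"roll": 0,"claw": -1},
  ],
)

```text
clock: 15.12
tcp_pos: [0.5025, -0.1623, 0.1342]
orientation: [-0.0, 0.708, 0.706, 0.0]
wrist_force: [0.4, 0.1, -2.1]
finger_gap: 0.0361
grip_force: 60.6
```

>>> send_rows(
  increments=[
    {"dx": 0,"dy": 0,"dz": -0.05,"roll": 0,"claw": -1},
    {"dx": 0,"dy": 0,"dz": -0.1,"roll": 0,"claw": -1},
    {"dx": 0,"dy": 0,"dz": -0.15,"roll": 0,"claw": -1},
    {"dx": 0,"dy": 0,"dz": -0.2,"roll": 0,"claw": -1},
    {"dx": 0,"dy": 0,"dz": -0.2,"roll": 0,"claw": -1},
  ],
)

```text
clock: 15.75
tcp_pos: [0.5027, -0.1624, 0.1298]
orientation: [0.0, 0.708, 0.706, 0.0]
wrist_force: [-1.9, 0.6, 4.0]
finger_gap: 0.0365
grip_force: 61.3
```

>>> send_rows(
  increments=[
    {"dx": 0,"dy": 0,"dz": -0.07,"roll": 0,"claw": -1},
    {"dx": 0,"dy": 0,"dz": -0.14,"roll": 0,"claw": -1},
    {"dx": 0,"dy": 0,"dz": -0.2,"roll": 0,"claw": -1},
    {"dx": 0,"dy": 0,"dz": -0.24,"roll": 0,"claw": -1},
    {"dx": 0,"dy": 0,"dz": -0.24,"roll": 0,"claw": -1},
  ],
)

```text
clock: 16.38
tcp_pos: [0.5028, -0.1625, 0.1241]
orientation: [0.001, 0.708, 0.706, 0.0]
wrist_force: [-2.4, 0.9, 7.7]
finger_gap: 0.0364
grip_force: 61.8
```

>>> send_rows(
  increments=[
    {"dx": 0,"dy": 0,"dz": -0.06,"roll": 0,"claw": -1},
    {"dx": 0,"dy": 0,"dz": -0.12,"roll": 0,"claw": -1},
    {"dx": 0,"dy": 0,"dz": -0.18,"roll": 0,"claw": -1},
    {"dx": 0,"dy": 0,"dz": -0.18,"roll": 0,"claw": -1},
    {"dx": 0,"dy": 0,"dz": -0.18,"roll": 0,"claw": -1},
  ],
)

```text
clock: 17.0
tcp_pos: [0.5028, -0.1626, 0.1201]
orientation: [0.001, 0.708, 0.706, 0.0]
wrist_force: [-3.0, 1.1, 11.8]
finger_gap: 0.0361
grip_force: 62.1
```

Run:
```python
from h import *
s=get_state(); print(s['tcp_pos'],s['wrist_force'],s['grip_force'])
c=cam('wrist');h=c['image'].astype(int);B,G,R=h[...,0],h[...,1],h[...,2]
m=((G-R>20)&(R<120)).astype(np.uint8);m[:300]=0;m[:,:250]=0;m[:,390:]=0;k,l,st,ce=cv2.connectedComponentsWithStats(m)
j=1+np.argmax(st[1:,4]);print(st[j],ce[j],px2w(c,*ce[j],s['tcp_pos'][2]+.028))
s=cam('scene');b=s['image'][180:300,180:340]
cv2.imwrite('pics/s6.png',cv2.resize(b,None,fx=5,fy=5,interpolation=cv2.INTER_CUBIC))
```

```text
[ 0.50284326 -0.16257814  0.12009699] [-2.96380495  1.12976148 11.7890125 ] 62.08343982696533
[ 290  328   67   57 2981] [323.02482388 356.32170413] [ 0.5014916  -0.16402592  0.14809699]
```

View pics/s6.png

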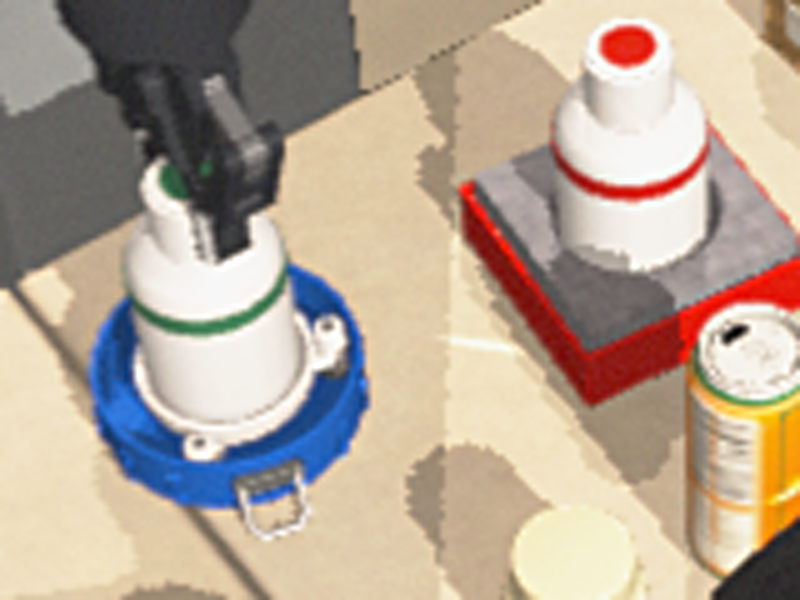

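The green refill is upright and seated, with the cradle about level with the blue rim. It hasn't slipped in the grip (the dot is still at (323,356)), and the red refill stands undisturbed. I'm handing in.

```bash
python3 -c "
from workcell import hand_in
print(hand_in())"
```

```text
the job is handed in; nothing more can be done
None
```

I put the red-sealed refill upright in the reject pocket and let go of it, then stood the green one in the cradle and am holding it pressed about 12 mm down (estimated from arm height and force), level with the blue rim; I handed in at about 17 s and got no pass/fail result back.

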